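# Try a returned bottle cap on the thread gauge and sort it

### The arm

A 6-joint arm with a two-finger parallel gripper is mounted at the origin on the work surface. World frame = base frame: x ahead of the robot, y to its left, z up, the work surface at z = 0. Lengths are in m, angles in degrees, forces in N, time in s.
With the tool pointing down it reaches from about 0.25 to 0.725 m from the base axis. Payload 9.7 kg.
Tool frame: the origin (TCP) lies midway between the tips of the shut fingers; the grasp point (between the pads) lies 19 mm behind it; z points along the fingers, y is the line along which they close (so a half turn about z gives the same grasp; the last joint's range is limited). The gripper opens to 85 mm and grips with 20 to 120 N. Pads are 22 mm wide; open, the fingers measure 114 mm over their backs; the gripper's body (76 mm by 85 mm) begins 54 mm behind the grasp point. The pads swing forward as they close: fully open they stand 13 mm farther back than shut.
Start: joints at [-75.229, 4.979, 10.078, 95.1, 0, 90], TCP at [0.14, -0.532, 0.231] pointing down, gripper open.
Joint ranges: [-179.16, 179.16], [-48.56, 103.87], [-65.8, 70.77], [-126.05, 130.52], [-82.76, 87.17], [-180, 180]. Speed limits (degrees/s): [127.2, 127.2, 147.25, 180, 180, 180].

### API

Orientations are given as [roll, pitch, yaw] about the fixed x, y, z axes, in that order (R = Rz(yaw) Ry(pitch) Rx(roll)).
In Python, from workcell import bot gives the robot as it stands. The module is installed in compiled form; this text tells all that it offers.
- The arm moves only by the tool send_rows, never from a script. Its argument "moves" is one flat list of numbers, 7 for each row, row after row: the shift along the world's x, y, z normalised to -1 to 1, where 1 is 0.025 m, then the turn, a rotation vector about the world's x, y, z normalised to -1 to 1, where 1 is 0.15 rad, then the closure, from -1 (fully open) to 1 (shut), so that 0 is half open. A call has 1 to 8 rows; each row shifts and turns the commanded pose from where the row before left it; what a row does not reach is not made up. A row lasts 1/8 s, in which the tool goes at most 62.5 mm and 10.7 degrees, less where a joint would pass 70% of its speed; a pose out of reach is approached as far as the arm can. A call with a number of a shift or a turn outside -1 to 1 is refused whole. A call with a gripper value outside its range is refused whole. The fingers move at their own pace and stop on an object; "squeeze" is the grip in N (left out, the last holds). Time passes only in rows, so rows that do not move let the fingers close. It gives the time, the measured TCP pose, the force, the opening and the grip force at its end, in the units of the state.
- bot.get_obs(): the state, without advancing time (a new reading comes with each control period).
- bot.camera(name): name is "scene" or "top" or "wrist"; returns a dict with "color" (420x560x3 uint8, red, green, blue), "camera_matrix" (3x3 intrinsics, pixels), "R" (3x3) and "t" (3): a world point X has camera coordinates R X + t. Camera axes: x right, y down, z forward; pixel columns grow to the right and rows downward; lengths in m; the calibration is good to about 2 mm. A picture is of the moment at which its call begins. There is no depth.
- bot.job_done(): hands the job in; it is judged then, once.
Trained networks look in the newest picture that a camera, given by its name, has taken for a name from the list of things; names that differ only in an ending like _2 or _b are one class to them, and where a whole thing is asked for, a point or a joint stands for the part that bears it (a point fixed in the world has none). Each returns a list of dicts, best first, with "p" (0 to 1); they miss things now and then, are a little off and sometimes report something else, mostly with a low value. They report only what shows in the picture. A call takes as long as a camera call. They do not tell look-alikes from the thing itself.
- bot.boxes_of(camera, query): "extent" ([left, top, right, bottom] in pixels, round what is visible of it).
- bot.trace(camera, query): "region" (420x560 bool, what is visible of it) and "extent" ([left, top, right, bottom] in pixels, round what is visible of it).
- bot.landmark_of(camera, query): "pixel" ([column, row] in pixels: a listed point, or the origin of a listed thing).
The state is a dict: "time": time; "q": joint angles; "qd": joint speeds; "joint_efforts": joint torques, N m; "ee_pos": TCP position; "tcp_rot": TCP orientation; "wrist_force": force on the tool from outside, world axes, zero at the start; "torque": the same for the moment, N m; "opening": finger opening in m; "grasp_force": force on a finger pad.
Only numpy, scipy, OpenCV 4.12 (cv2) and the standard library are available. Lean on these libraries where they do the work, as an engineer would, in place of code of your own. Each camera call takes 0.05 s, during which the arm holds its last target. There are 200 camera calls.

### The job

Try the blue cap that stands on the black mat on the steel thread gauge: screw it on clockwise, gently, until it stops finger-tight, never forcing it. Unscrew it again and set it down, mouth down, in the green tray if it went fully home onto the gauge's shoulder, or in the purple tub if it stopped short. Leave the other caps in their white rack and everything else as it is.

Things in the scene. Friction and masses are not known exactly. Their poses are not given: they have to be found in the camera images.
- gauge: steel thread gauge bolted to the bench: round base, diameter 110 mm, 12 mm high; a post; a round shoulder, diameter 64 mm, its top 42 mm above the bench; on it a threaded neck 23 mm high. Origin at the centre of the underside of the base, z up along the thread axis. It stays put
- gauge_shoulder (a point): centre of the top of the shoulder, on the thread axis. A good cap is home when its mouth sits on the shoulder (its origin meets this point, no gap). A bad cap has a pouring ring stuck inside, out of sight, and stops hard with its mouth 3.5 to 6 mm above the shoulder. More than 45 N between cap and gauge, or 15 N between robot and gauge, is too much; about 5 to 15 N at the stop is finger-tight
- gauge_top (a point): centre of the neck's flat top, 65 mm above the bench, 23 mm above the shoulder; core diameter 38 mm, top edge chamfered 2 mm, thread diameter 44 mm. About 1 mm of play all round between cap and thread. A cap lowered straight down on the axis comes to rest on the threads with its mouth 8 to 16 mm above the shoulder, according to its angle; it does not fall further by itself
- gauge_thread (a point): on the axis, level with the threads' upper ends (18 mm above the shoulder; at the gauge's own angles 0, 90, 180, 270 degrees). Right-hand, four starts, 28 mm a turn: clockwise from above screws on, 1.8 to 3.6 rad from first rest to home (least if cap yaw = gauge yaw + 20 degrees, or quarter turns from that). A cap stays as turned; unscrew as far to lift it off
- cap_1: blue ribbed plastic screw cap, outside diameter 53 mm, 28 mm high, about 40 g (16 flats to the fingers, at its own angles 0, 22.5.. degrees), standing mouth down; origin at the centre of its mouth (underside), z up through the closed top. Inside, four short thread lugs at its own angles 0, 90, 180, 270. All four caps look alike; one stands on the mat, the others in the rack, which is where changes
- cap_2: blue ribbed plastic screw cap, outside diameter 53 mm, 28 mm high, about 40 g (16 flats to the fingers, at its own angles 0, 22.5.. degrees), standing mouth down; origin at the centre of its mouth (underside), z up through the closed top. Inside, four short thread lugs at its own angles 0, 90, 180, 270. All four caps look alike; one stands on the mat, the others in the rack, which is where changes
- cap_3: blue ribbed plastic screw cap, outside diameter 53 mm, 28 mm high, about 40 g (16 flats to the fingers, at its own angles 0, 22.5.. degrees), standing mouth down; origin at the centre of its mouth (underside), z up through the closed top. Inside, four short thread lugs at its own angles 0, 90, 180, 270. All four caps look alike; one stands on the mat, the others in the rack, which is where changes
- cap_4: blue ribbed plastic screw cap, outside diameter 53 mm, 28 mm high, about 40 g (16 flats to the fingers, at its own angles 0, 22.5.. degrees), standing mouth down; origin at the centre of its mouth (underside), z up through the closed top. Inside, four short thread lugs at its own angles 0, 90, 180, 270. All four caps look alike; one stands on the mat, the others in the rack, which is where changes
- mat: black rubber mat, 100 x 100 x 3 mm, fixed; the cap to be tried stands in its middle; origin at the centre of its underside
- rack: shallow white tray, 85 (x) x 215 (y) x 14 mm with a 3 mm floor and walls, fixed; the three caps that wait stand in it in a row; origin at the centre of its underside
- good_tray: green open tray for good caps, 150 x 150 x 30 mm high outside, walls and floor 4 mm, fixed; origin at the centre of its underside
- reject_tub: purple open tub for rejected caps, 150 x 150 x 30 mm high outside, walls and floor 4 mm, fixed; origin at the centre of its underside
- lab_bottle: closed glass lab bottle, diameter 86 mm, 170 mm high, a bystander; origin at the centre of its underside
- beaker: open glass beaker, diameter 70 mm, 90 mm high, a bystander; origin at the centre of its underside
- solder_reel: orange solder reel standing on its flange, diameter 56 mm, 45 mm high, a bystander; origin at the centre of its underside
- screwdriver: red-handled screwdriver lying on the bench, a bystander; origin near its middle
- flux_tin: aluminium flux tin, diameter 60 mm, 30 mm high, a bystander; origin at the centre of its underside
- multimeter: yellow multimeter lying flat, 85 x 170 x 42 mm, a bystander; origin at the centre of its underside
Not all that is in view belongs to the job. What is shaped like the cap_1 but red is not meant. What is shaped like the cap_4 but yellow is not meant.

How it is judged:
By the outcome, as a careful person would: the job done as asked, in the order asked, and still so for the second after the job is handed in, with the robot touching nothing.
It also fails if it takes over 54 s, if anything falls off the work surface, if the arm or the gripper's body presses on something with over 40 N, if the wrist force passes 120 N, or if a joint passes its speed limit or range.

## Working session

There is one attempt and no reset: what is moved stays moved. The work goes in short steps, Python scripts to look and compute and a tool call to move; the robot and the scene stay as the last step left them, time stands still between calls to the robot, and variables do not carry over. Pictures are saved under pics/ and viewed, at most 10 in all, crops included, and the job is handed in when it is done.

Besides the shell and the picture viewer there is one more tool, called as a command line: name --argument value ..., lists and objects as JSON in quotes. send_rows: Moves the arm, as the interface text tells. Its arguments: {"type":"object","properties":{"moves":{"type":"array"},"squeeze":{"type":"number"}},"required":["moves"]}

```bash
mkdir -p pics; cat > h.py <<'E'
from workcell import bot
import numpy as np, cv2
def shot(n,f):
    c=bot.camera(n); cv2.imwrite('pics/'+f,c['color'][:,:,::-1]); return c
def ray(c,px,z):
    K=np.array(c['camera_matrix']);R=np.array(c['R']);t=np.array(c['t'])
    o=-R.T@t; d=R.T@np.linalg.solve(K,[px[0],px[1],1.]); s=(z-o[2])/d[2]; return o+s*d
def proj(c,X):
    p=np.array(c['camera_matrix'])@(np.array(c['R'])@np.array(X)+np.array(c['t'])); return p[:2]/p[2]
E
python3 - <<'E'
from h import *
np.set_printoptions(precision=4,suppress=True)
for n in('top','scene'):
    c=shot(n,n+'0.png'); print(n,-np.array(c['R']).T@c['t'])
    for q,z in[('gauge',0),('gauge_top',.065),('gauge_shoulder',.042),('gauge_thread',.06),('cap_1',.003),('mat',0),('rack',0),('good_tray',0),('reject_tub',0),('lab_bottle',0),('beaker',0)]:
        for r in bot.landmark_of(n,q)[:5]: print(q,round(r['p'],2),np.round(r['pixel'],1),ray(c,r['pixel'],z)[:2])
print(bot.get_obs())
E
```

```text
top [0.3509 0.0203 1.4301]
gauge 0.74 [281.9 215.6] [ 0.5632 -0.0127]
gauge 0.38 [357.2 241.2] [ 0.487  -0.2362]
gauge_top 0.76 [280.4 213.7] [ 0.559  -0.0069]
gauge_shoulder 0.87 [281.  212.9] [ 0.5649 -0.0091]
gauge_shoulder 0.31 [285.1 214.8] [ 0.5593 -0.021 ]
gauge_thread 0.55 [283.6 212.1] [ 0.5644 -0.0162]
gauge_thread 0.5 [214.  195.3] [0.6125 0.1832]
cap_1 0.82 [399.9 267.8] [ 0.4084 -0.36  ]
cap_1 0.79 [358.3 241.3] [ 0.4864 -0.239 ]
cap_1 0.76 [370.2 182.4] [ 0.665  -0.2798]
cap_1 0.76 [395.  235.8] [ 0.5029 -0.3491]
cap_1 0.69 [346.1 184.7] [ 0.6576 -0.2065]
mat 0.7 [357.1 241.3] [ 0.4867 -0.2359]
mat 0.59 [215.2 193.4] [0.6298 0.1869]
good_tray 0.59 [192.9 264.9] [0.4171 0.2471]
reject_tub 0.9 [215.1 195.6] [0.6231 0.187 ]
lab_bottle 0.66 [306.3 152.9] [ 0.7567 -0.0872]
lab_bottle 0.63 [146.4 175.1] [0.6848 0.3936]
lab_bottle 0.52 [213.8 193.1] [0.6307 0.1911]
beaker 0.8 [124.9 221.1] [0.5455 0.4503]
scene [ 1.2211 -0.798   1.0101]
gauge 0.59 [277.1 225.2] [ 0.5702 -0.0048]
gauge_top 0.93 [271.8 206. ] [ 0.5557 -0.0085]
gauge_top 0.65 [214.4 322.2] [ 0.6932 -0.3681]
gauge
[... 631 characters left out ...]
b 0.51 [196.  258.6] [ 0.4852 -0.2281]
reject_tub 0.34 [331.1 127. ] [0.4155 0.4748]
lab_bottle 0.78 [390.1 166.5] [0.6794 0.4111]
lab_bottle 0.24 [275.5 205.5] [0.5168 0.054 ]
beaker 0.96 [364.6 140. ] [0.5438 0.4812]
{'time': 1.2, 'q': array([-75.2295,   4.9811,  10.0793,  95.0979,  -0.0005,  89.9996]), 'qd': array([ 0.046 , -0.0733,  0.0164,  0.01  , -0.031 , -0.0474]), 'joint_efforts': array([  0.0002, -52.0094,  46.4867,   0.0015,   0.0001,  -0.    ]), 'ee_pos': array([ 0.1402, -0.5318,  0.2313]), 'tcp_rot': array([179.9997,   0.0005,  14.7709]), 'wrist_force': array([0.1204, 0.5536, 0.9281]), 'torque': array([0.0025, 0.0843, 0.0238]), 'grasp_force': 0.0, 'opening': 0.08551008124104505}
```

```bash
ls pics
```

```text
scene0.png
top0.png
```

View pictures.

View pics/top0.png

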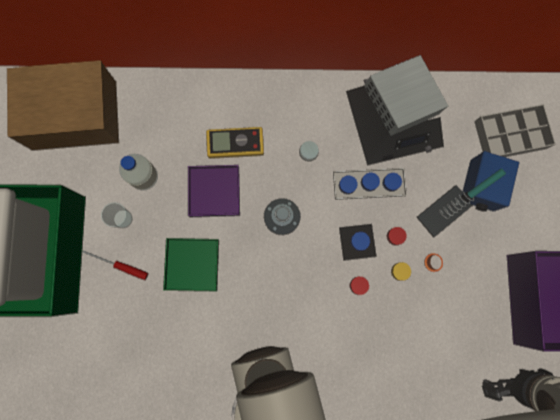

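View pics/scene0.png

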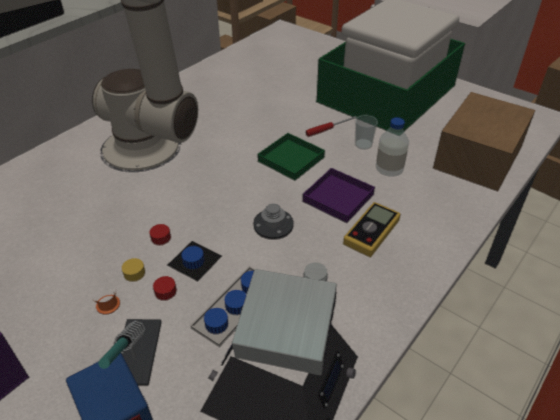

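send_rows --moves '[0.85,0.72,0,0,0,1,-1,0.85,0.72,0,0,0,1,-1,0.85,0.72,0,0,0,1,-1,0.85,0.72,0,0,0,1,-1,0.85,0.72,0,0,0,1,-1,0.85,0.72,0,0,0,1,-1,0.85,0.72,0,0,0,1,-1,0.85,0.72,0,0,0,1,-1]' --squeeze 25

```text
time: 2.2
ee_pos: [0.3108, -0.3872, 0.2314]
tcp_rot: [180.0, 0.0, 83.8]
wrist_force: [-0.8, 0.0, 0.2]
opening: 0.0853
grasp_force: 0.0
```

```bash
python3 -c "
from h import *
print(bot.get_obs()['q'])"
```

```text
[-5.12416574e+01 -2.35797901e+00  2.61270507e+00  9.49586647e+01
 -6.18944733e-04  4.49520691e+01]
```

send_rows --moves '[0.85,0.72,0,0,0,1,-1,0.85,0.72,0,0,0,1,-1,0.85,0.72,0,0,0,1,-1,0.85,0.72,0,0,0,1,-1,0.85,0.72,0,0,0,1,-1,0.85,0.72,0,0,0,1,-1,0.85,0.72,0,0,0,1,-1,0.85,0.72,0,0,0,1,-1]'

```text
time: 3.2
ee_pos: [0.4809, -0.2432, 0.2313]
tcp_rot: [-180.0, 0.0, 152.6]
wrist_force: [-0.4, -0.4, -0.1]
opening: 0.0853
grasp_force: 0.0
```

send_rows --moves '[0,0,0,0,0,1,-1,0,0,0,0,0,1,-1,0,0,0,0,0,1,-1,0,0,0,0,0,1,-1,0,0,0,0,0,1,-1,0,0,0,0,0,1,-1,0,0,0,0,0,1,-1,0,0,0,0,0,1,-1]'

```text
time: 4.2
ee_pos: [0.4802, -0.2438, 0.2313]
tcp_rot: [-180.0, 0.0, -138.7]
wrist_force: [-0.2, -0.0, 0.2]
opening: 0.0857
grasp_force: 0.0
```

send_rows --moves '[0,0,0,0,0,1,-1,0,0,0,0,0,1,-1,0,0,0,0,0,1,-1,0,0,0,0,0,1,-1,0,0,0,0,0,1,-1,0,0,0,0,0,1,-1,0,0,0,0,0,1,-1,0,0,0,0,0,1,-1]'

```text
time: 5.2
ee_pos: [0.4802, -0.2438, 0.2313]
tcp_rot: [-180.0, -0.0, -69.9]
wrist_force: [-0.9, -0.3, -0.6]
opening: 0.0852
grasp_force: 0.0
```

```bash
cat >> h.py <<'E'
def fit(c,f,z):
    """centroid/circle of the cap top from the blue mask"""
    hsv=cv2.cvtColor(c['color'],cv2.COLOR_RGB2HSV)
    m=cv2.inRange(hsv,(100,110,60),(130,255,255)); cs,_=cv2.findContours(m,cv2.RETR_EXTERNAL,cv2.CHAIN_APPROX_NONE)
    return [(cv2.contourArea(k),cv2.fitEllipse(k)) for k in cs if cv2.contourArea(k)>200]
E
python3 - <<'E'
from h import *
np.set_printoptions(precision=4,suppress=True)
c=shot('wrist','w1.png')
o=bot.get_obs(); print(o['q'],o['ee_pos'],o['tcp_rot'],'cam',-np.array(c['R']).T@c['t'])
for r in bot.landmark_of('wrist','cap_1')[:4]: print(round(r['p'],2),r['pixel'],ray(c,r['pixel'],.003))
for r in bot.landmark_of('wrist','mat')[:4]: print(round(r['p'],2),r['pixel'],ray(c,r['pixel'],.0))
for a,e in fit(c,0,0): print(a,e,ray(c,e[0],.031))
E
```

```text
[ -26.9165    3.3978    8.4027   95.0055    0.0003 -137.3907] [ 0.4802 -0.2438  0.2313] [179.9999   0.0006 -69.5258] cam [ 0.5102 -0.3223  0.3731]
0.93 [267.9, 175.4] [ 0.4904 -0.2382  0.003 ]
0.9 [373.5, 211.8] [ 0.3609 -0.2396  0.003 ]
0.88 [112.3, 148.1] [ 0.6598 -0.2087  0.003 ]
0.87 [118.5, 82.9] [ 0.6668 -0.277   0.003 ]
0.41 [121.4, 84.3] [ 0.665  -0.2763  0.    ]
1914.5 ((269.8288269042969, 179.38241577148438), (48.990013122558594, 49.88262939453125), 98.83878326416016) [ 0.4886 -0.2413  0.031 ]
2018.5 ((102.86251068115234, 152.1292266845703), (46.95808792114258, 54.915016174316406), 132.04107666015625) [ 0.6567 -0.21    0.031 ]
2485.5 ((106.25344848632812, 82.958251953125), (52.06346893310547, 60.939491271972656), 141.6721649169922) [ 0.6658 -0.2764  0.031 ]
2035.0 ((121.93003845214844, 18.05548095703125), (44.69838333129883, 62.95966339111328), 98.1647720336914) [ 0.663  -0.3355  0.031 ]
```

View pics/w1.png

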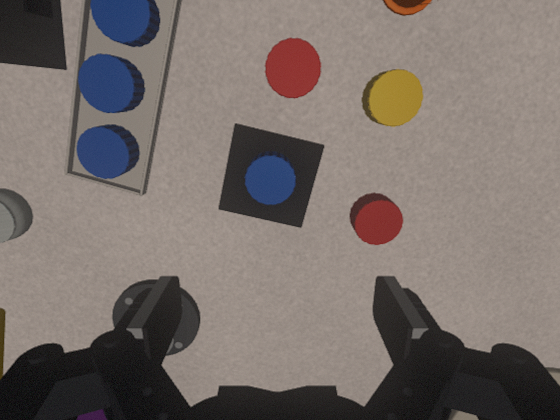

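send_rows --moves '[0.06,0.03,-0.9,0,0,0,-1,0.06,0.03,-0.9,0,0,0,-1,0.06,0.03,-0.9,0,0,0,-1,0.06,0.03,-0.9,0,0,0,-1,0.06,0.03,-0.9,0,0,0,-1,0,0,-0.5,0,0,0,-1,0,0,0,0,0,0,-1]'

```text
time: 6.22
ee_pos: [0.4873, -0.2399, 0.1057]
tcp_rot: [179.9, 0.1, -70.3]
wrist_force: [-0.5, 0.7, -0.2]
opening: 0.0852
grasp_force: 0.0
```

```bash
python3 - <<'E'
from h import *
np.set_printoptions(precision=4,suppress=True)
c=shot('wrist','w2.png')
o=bot.get_obs(); print(o['q'],o['ee_pos'],o['tcp_rot'],'cam',-np.array(c['R']).T@c['t'])
print(proj(c,[o['ee_pos'][0],o['ee_pos'][1],.031]))
for q,z in(('cap_1',.003),('mat',0)):
  for r in bot.landmark_of('wrist',q)[:3]: print(q,round(r['p'],2),r['pixel'],ray(c,r['pixel'],z))
for a,e in fit(c,0,0): print(a,e,ray(c,e[0],.031))
im=c['color'][:,:,::-1]; 
cv2.imwrite('pics/w2b.png',im)
E
```

```text
[ -26.2122    3.4618   -5.3094   81.2278   -0.002  -135.9366] [ 0.4877 -0.2401  0.1066] [179.9993  -0.0021 -70.2756] cam [ 0.5169 -0.3187  0.2474]
[278.3038 223.0695]
cap_1 0.93 [275.5, 211.8] [ 0.4891 -0.2379  0.003 ]
cap_1 0.86 [308.3, 53.3] [ 0.5058 -0.3496  0.003 ]
cap_1 0.82 [48.1, 81.4] [ 0.6652 -0.2742  0.003 ]
4415.5 ((277.7418518066406, 218.5400390625), (75.55510711669922, 76.28334045410156), 171.39547729492188) [ 0.4892 -0.2431  0.031 ]
4104.0 ((30.186328887939453, 180.35923767089844), (69.57305145263672, 81.76316833496094), 1.2490603923797607) [ 0.6514 -0.2136  0.031 ]
4990.0 ((29.892986297607422, 76.31864929199219), (72.16570281982422, 95.87395477294922), 167.66250610351562) [ 0.6588 -0.2785  0.031 ]
330.5 ((42.73359298706055, 4.229895114898682), (11.362122535705566, 49.61128234863281), 91.09390258789062) [ 0.6563 -0.3193  0.031 ]
```

View pics/w2.png

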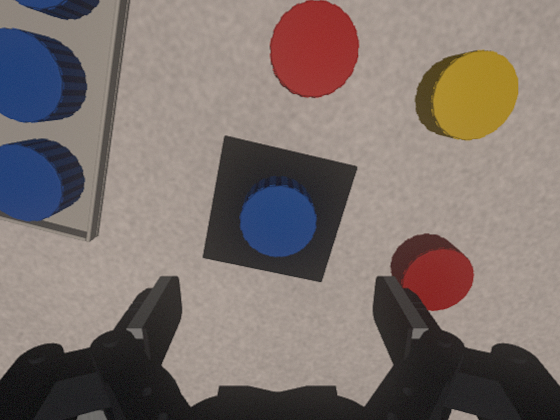

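send_rows --moves '[0.02,0,-0.8,0,0,0,-1,0.02,0,-0.8,0,0,0,-1,0,0,-0.8,0,0,0,-1,0,0,-0.8,0,0,0,-1,0,0,-0.8,0,0,0,-1,0,0,0,0,0,0,-1,0,0,0,0,0,0,-1]' --squeeze 30

```text
time: 7.25
ee_pos: [0.4894, -0.2404, 0.0076]
tcp_rot: [-179.9, -0.1, -70.2]
wrist_force: [-0.5, -0.3, -0.5]
opening: 0.0857
grasp_force: 0.0
```

send_rows --moves '[0,0,0,0,0,0,1,0,0,0,0,0,0,1,0,0,0,0,0,0,1,0,0,0,0,0,0,1,0,0,0,0,0,0,1,0,0,0,0,0,0,1]'

```text
time: 8.0
ee_pos: [0.4892, -0.2403, 0.0074]
tcp_rot: [-179.9, -0.1, -70.2]
wrist_force: [-1.2, 0.6, 6.1]
opening: 0.0523
grasp_force: 31.2
```

```bash
python3 - <<'E'
from h import *
np.set_printoptions(precision=4,suppress=True)
c=shot('wrist','w3.png')
o=bot.get_obs(); print(o['q'],o['ee_pos'],o['tcp_rot'],o['wrist_force'],o['torque'],o['opening'],o['grasp_force'])
print(proj(c,[o['ee_pos'][0],o['ee_pos'][1],.031]))
for a,e in fit(c,0,0): print(a,e,ray(c,e[0],.031))
E
```

```text
[ -26.1611    5.9945  -13.7355   70.1851    0.0014 -135.9496] [ 0.4892 -0.2403  0.0073] [-179.94     -0.0601  -70.2115] [-0.9501 -0.0398  6.7286] [0.132  0.2449 0.0125] 0.05249853546012175 31.182869067415595
[279.9473 310.1532]
12150.0 ((277.0782165527344, 298.3081970214844), (124.34003448486328, 127.43067169189453), 178.43785095214844) [ 0.4922 -0.2452  0.031 ]
```

View pics/w3.png

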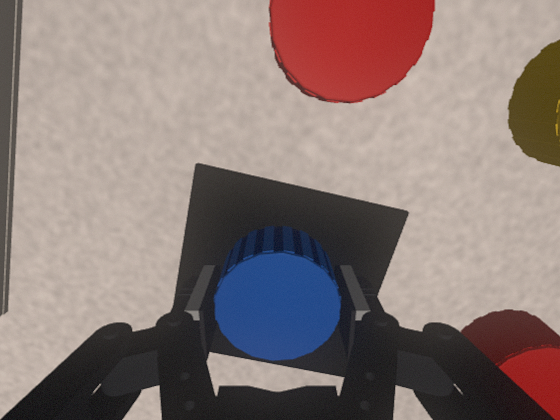

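send_rows --moves '[0,0,0.8,0,0,0,1,0,0,1,0,0,0,1,0.1,0.8,1,0,0,0,1,0.1,0.9,1,0,0,0,1,0.2,0.9,1,0,0,0,1,0.2,0.9,0.1,0,0,0,1,0.2,0.9,0,0,0,0,1,0.2,0.9,0,0,0,0,1]'

```text
time: 9.05
ee_pos: [0.5139, -0.1068, 0.129]
tcp_rot: [-180.0, -0.0, -70.2]
wrist_force: [0.5, 0.9, -0.6]
opening: 0.0523
grasp_force: 31.8
```

send_rows --moves '[0.2,0.9,0,0,0,0,1,0.2,0.9,0,0,0,0,1,0.2,0.9,0,0,0,0,1,0.2,0.9,0,0,0,0,1,0.2,0.9,0,0,0,0,1,0,0.9,0,0,0,0,1,0,0.9,0,0,0,0,1,0,0,0,0,0,0,1]'

```text
time: 10.05
ee_pos: [0.5387, 0.051, 0.1288]
tcp_rot: [-180.0, 0.0, -70.1]
wrist_force: [-0.1, -0.2, -0.3]
opening: 0.0526
grasp_force: 31.8
```

```bash
python3 - <<'E'
from h import *
import pickle
np.set_printoptions(precision=4,suppress=True)
c=shot('wrist','w4.png'); o=bot.get_obs(); pickle.dump((c,o),open('w4.pkl','wb'))
print(o['q'],o['ee_pos'],o['tcp_rot'],o['wrist_force'],o['torque'],o['opening'],o['grasp_force'])
print(c['camera_matrix'])
for q,z in(('gauge_top',.065),('gauge_shoulder',.042),('gauge',0),('gauge_thread',.06)):
  for r in bot.landmark_of('wrist',q)[:1]: print(q,round(r['p'],2),r['pixel'],ray(c,r['pixel'],z))
for a,e in fit(c,0,0): print(a,e)
E
```

```text
[   5.3286    2.9221   -3.4216   83.6591   -0.0111 -104.5326] [0.5387 0.0502 0.1288] [179.9945  -0.01   -70.1389] [ 0.5812 -0.0495  0.1356] [-0.0388 -0.0221  0.0387] 0.05245330399120144 31.83755020145327
[[337.9145   0.     276.9573]
 [  0.     337.9145 209.7823]
 [  0.       0.       1.    ]]
gauge_top 0.7 [279.5, 124.4] [ 0.5613 -0.0123  0.065 ]
gauge_shoulder 0.97 [280.3, 120.7] [ 0.5608 -0.013   0.042 ]
gauge 0.68 [276.4, 114.9] [ 0.5637 -0.0133  0.    ]
gauge_thread 0.96 [275.4, 127.0] [ 0.5629 -0.0096  0.06  ]
10862.0 ((276.59832763671875, 304.3484802246094), (109.4020004272461, 127.4454116821289), 94.46614074707031)
```

View pics/w4.png

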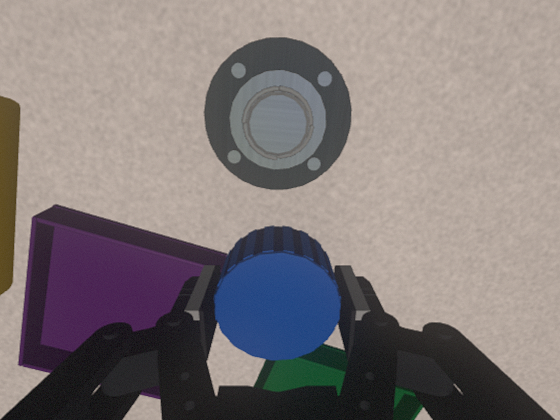

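```bash
cat > fit.py <<'E'
from h import *
import pickle
from scipy.ndimage import map_coordinates
np.set_printoptions(precision=4,suppress=True)
c,o=pickle.load(open('w4.pkl','rb'))
im=c['color'].astype(float); V=im.mean(2); B=im[:,:,2]-im[:,:,0]
def circ(x,y,z,r,a): return np.array([proj(c,[x+r*np.cos(t),y+r*np.sin(t),z]) for t in a]).T
def score(I,x,y,z,r,a,d):
    s=lambda rr:map_coordinates(I,circ(x,y,z,rr,a)[::-1],order=1)
    return np.abs((s(r+d)-s(r-d))).mean()
def search(I,x0,y0,z,rs,a,d=.0012,w=.005):
    best=max((score(I,x0+dx,y0+dy,z,r,a,d),x0+dx,y0+dy,r) for r in rs for dx in np.arange(-w,w+1e-6,.0005) for dy in np.arange(-w,w+1e-6,.0005)); return np.array(best)
full=np.linspace(0,2*np.pi,60,endpoint=False)
cam=-np.array(c['R']).T@c['t']
away=lambda x,y,h:(lambda t0:np.linspace(t0-h,t0+h,40))(np.arctan2(y-cam[1],x-cam[0]))
print('cam',cam)
res=[]
for n,z,r in(('base',.012,[.055]),('shoulder',.042,[.032]),('core',.065,[.017,.019])):
    b=search(V,.562,-.012,z,r,away(.562,-.012,1.9)); print(n,b); res.append((b[1],b[2],z,b[3]))
zc=o['ee_pos'][2]-.0073+.031
b=search(B,*(o['ee_pos'][:2]+[.0,-.002]),zc,[.0255,.026,.0265],away(*o['ee_pos'][:2],1.2)); print('cap',b,'rel tcp',b[1:3]-o['ee_pos'][:2]); res.append((b[1],b[2],zc,b[3]))
out=cv2.resize(c['color'][:,:,::-1],None,fx=2,fy=2)
for x,y,z,r in res: cv2.polylines(out,[np.int32(circ(x,y,z,r,full).T*2+1)],True,(0,0,255),1)
cv2.imwrite('pics/fit.png',out[40:760,320:800])
E
python3 fit.py
```

```text
cam [ 0.5684 -0.0276  0.2706]
base [87.9192  0.5625 -0.0125  0.055 ]
shoulder [52.2138  0.5625 -0.0125  0.032 ]
core [24.6511  0.5625 -0.0125  0.017 ]
cap [95.2357  0.5407  0.0502  0.0265] rel tcp [ 0.002 -0.   ]
```

```bash
python3 -c "
import cv2;a=cv2.imread('pics/fit.png');cv2.imwrite('pics/fit2.png',a[:600])"
```

```text
(no output)
```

View pics/fit2.png

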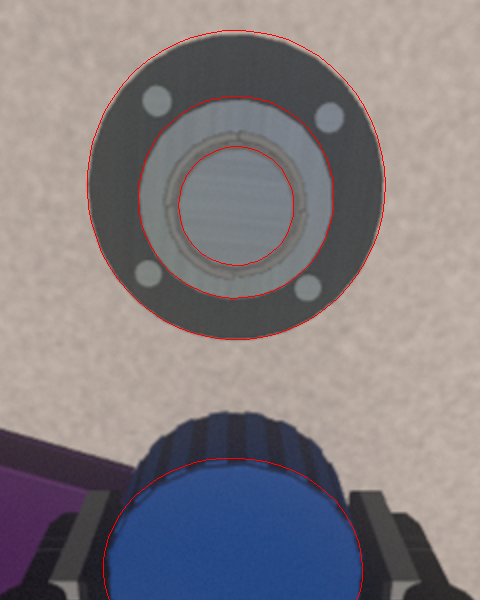

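```bash
cat >> fit.py <<'E'
print('---')
G=im[:,:,2]
yaw=np.radians(o['tcp_rot'][2])
for nm,I in(('B',B),('b',G)):
  for h in(1.0,1.2):
    for r in(.0255,.026,.0265):
      a=np.r_[away(*o['ee_pos'][:2],h),away(*o['ee_pos'][:2],.7)+np.pi]
      b=search(I,*o['ee_pos'][:2],zc,[r],a,d=.0008); print(nm,h,b,'rel tcp',b[1:3]-o['ee_pos'][:2])
E
python3 fit.py | sed -n '/---/,$p'
```

```text
---
B 1.0 [65.0439  0.5397  0.0512  0.0255] rel tcp [0.001 0.001]
B 1.0 [66.9087  0.5402  0.0507  0.026 ] rel tcp [0.0015 0.0005]
B 1.0 [58.2078  0.5402  0.0502  0.0265] rel tcp [ 0.0015 -0.    ]
B 1.2 [66.3282  0.5397  0.0512  0.0255] rel tcp [0.001 0.001]
B 1.2 [68.822   0.5402  0.0507  0.026 ] rel tcp [0.0015 0.0005]
B 1.2 [58.9311  0.5402  0.0502  0.0265] rel tcp [ 0.0015 -0.    ]
b 1.0 [50.3493  0.5397  0.0512  0.0255] rel tcp [0.001 0.001]
b 1.0 [52.6241  0.5402  0.0507  0.026 ] rel tcp [0.0015 0.0005]
b 1.0 [41.5803  0.5412  0.0512  0.0265] rel tcp [0.0025 0.001 ]
b 1.2 [48.3468  0.5397  0.0512  0.0255] rel tcp [0.001 0.001]
b 1.2 [50.3528  0.5402  0.0507  0.026 ] rel tcp [0.0015 0.0005]
b 1.2 [39.9055  0.5412  0.0512  0.0265] rel tcp [0.0025 0.001 ]
```

send_rows --moves '[0.22,-0.63,0,0,0,0,1,0.22,-0.63,-0.3,0,0,0,1,0.22,-0.63,-0.5,0,0,0,1,0.22,-0.63,-0.5,0,0,0,1,0,0,-0.5,0,0,0,1,0,0,0,0,0,0,1]'

```text
time: 11.05
ee_pos: [0.5599, -0.0131, 0.0822]
tcp_rot: [179.9, 0.1, -70.2]
wrist_force: [0.2, 0.0, -0.6]
opening: 0.0525
grasp_force: 31.8
```

```bash
python3 - <<'E'
from h import *
np.set_printoptions(precision=4,suppress=True)
o=bot.get_obs(); print(o['time'],o['q'],o['ee_pos'],o['tcp_rot'],o['wrist_force'],o['torque'])
E
```

```text
11.05 [  -1.3476    6.1913   -5.1018   78.8523    0.0102 -111.1164] [ 0.5599 -0.0131  0.0822] [179.8681   0.0619 -70.2313] [ 0.1701  0.0043 -0.582 ] [ 0.0089 -0.001   0.0112]
```

send_rows --moves '[0.03,0,-0.25,0,0,0,1,0,0,-0.2,0,0,0,1,0,0,-0.12,0,0,0,1,0,0,-0.12,0,0,0,1,0,0,0,0,0,0,1]'

```text
time: 11.68
ee_pos: [0.5614, -0.013, 0.0664]
tcp_rot: [180.0, 0.0, -70.2]
wrist_force: [-0.6, -0.6, 0.2]
opening: 0.0523
grasp_force: 31.8
```

send_rows --moves '[0,0,-0.04,0,0,0,1,0,0,-0.04,0,0,0,1]'

```text
time: 11.92
ee_pos: [0.5616, -0.0131, 0.0646]
tcp_rot: [-180.0, -0.0, -70.2]
wrist_force: [-0.2, -0.2, -0.1]
opening: 0.0527
grasp_force: 31.8
```

send_rows --moves '[0,0,-0.04,0,0,0,1,0,0,-0.04,0,0,0,1,0,0,0,0,0,0,1]'

```text
time: 12.3
ee_pos: [0.5614, -0.0131, 0.0624]
tcp_rot: [180.0, 0.0, -70.2]
wrist_force: [0.5, 0.3, -1.3]
opening: 0.0525
grasp_force: 31.8
```

send_rows --moves '[0,0,-0.04,0,0,0,1,0,0,-0.04,0,0,0,1,0,0,0,0,0,0,1]'

```text
time: 12.68
ee_pos: [0.5614, -0.0131, 0.0604]
tcp_rot: [180.0, 0.0, -70.2]
wrist_force: [0.1, 0.8, -0.2]
opening: 0.0528
grasp_force: 31.8
```

Mouth ≈ 0.056; still free. Continue with small steps.

send_rows --moves '[0,0,-0.04,0,0,0,1,0,0,-0.02,0,0,0,1,0,0,0,0,0,0,1]'

```text
time: 13.05
ee_pos: [0.5614, -0.0131, 0.059]
tcp_rot: [180.0, 0.0, -70.2]
wrist_force: [0.3, 0.2, 0.2]
opening: 0.0526
grasp_force: 31.8
```

send_rows --moves '[0,0,-0.04,0,0,0,1,0,0,0,0,0,0,1]'

```text
time: 13.3
ee_pos: [0.5614, -0.0131, 0.0579]
tcp_rot: [180.0, 0.0, -70.2]
wrist_force: [-0.5, -0.3, 0.1]
opening: 0.0522
grasp_force: 31.8
```

send_rows --moves '[0,0,-0.04,0,0,0,1,0,0,0,0,0,0,1]'

```text
time: 13.55
ee_pos: [0.5616, -0.0131, 0.0574]
tcp_rot: [-180.0, -0.0, -70.2]
wrist_force: [-0.9, -1.4, 3.4]
opening: 0.0523
grasp_force: 32.1
```

send_rows --moves '[0,0,-0.021,0,0,-0.8,1,0,0,-0.021,0,0,-0.8,1,0,0,-0.021,0,0,-0.8,1,0,0,-0.021,0,0,-0.8,1,0,0,0,0,0,0,1]'

```text
time: 14.18
ee_pos: [0.5616, -0.0129, 0.0553]
tcp_rot: [-180.0, 0.0, -97.7]
wrist_force: [-0.9, 0.8, 3.9]
opening: 0.0526
grasp_force: 32.3
```

```bash
cat > s.py <<'E'
from h import *
np.set_printoptions(precision=4,suppress=True)
o=bot.get_obs(); print(o['time'],o['q'][5],o['ee_pos'],o['tcp_rot'],'F',o['wrist_force'],'T',o['torque'],o['grasp_force'],'mouth',(o['ee_pos'][2]-.0043-.042)*1e3)
E
python3 s.py
```

```text
14.175 -83.6658098585831 [ 0.5616 -0.0129  0.0553] [-179.9803    0.0307  -97.6601] F [-0.9387  0.8352  3.875 ] T [ 0.3416  0.3011 -0.1029] 32.26965045556426 mouth 8.985859357954824
```

send_rows --moves '[0,0,-0.0214,0,0,-0.8,1,0,0,-0.0214,0,0,-0.8,1,0,0,-0.0214,0,0,-0.8,1,0,0,-0.0214,0,0,-0.8,1]'

```text
time: 14.68
ee_pos: [0.5612, -0.0131, 0.0531]
tcp_rot: [180.0, -0.0, -125.2]
wrist_force: [-4.1, 0.3, 5.2]
opening: 0.0527
grasp_force: 32.4
```

```bash
python3 s.py
```

```text
14.675 -56.08586823157116 [ 0.5612 -0.0131  0.0531] [ 179.9947   -0.018  -125.2495] F [-4.1001  0.3251  5.2097] T [0.0184 0.8279 0.0153] 32.37040875479579 mouth 6.843547884178881
```

send_rows --moves '[-0.016,0,-0.0107,0,0,-0.4,1,0,0,-0.0107,0,0,-0.4,1,0,0,-0.0107,0,0,-0.4,1]' --squeeze 25

```text
time: 15.05
ee_pos: [0.5609, -0.0131, 0.0523]
tcp_rot: [-180.0, -0.0, -135.5]
wrist_force: [-3.3, -0.1, 5.7]
opening: 0.0523
grasp_force: 32.3
```

```bash
python3 s.py
```

```text
15.05 -45.885184389333 [ 0.5609 -0.0131  0.0523] [-179.9999   -0.0067 -135.4507] F [-3.317  -0.1354  5.7237] T [ 0.0381  0.6211 -0.0493] 32.322307764552534 mouth 6.048642299691285
```

send_rows --moves '[0,0,-0.0107,0,0,-0.4,1,0,0,-0.0107,0,0,-0.4,1]'

```text
time: 15.3
ee_pos: [0.5608, -0.013, 0.0518]
tcp_rot: [180.0, -0.0, -142.3]
wrist_force: [-3.0, 0.2, 6.3]
opening: 0.0524
grasp_force: 32.4
```

```bash
python3 s.py
```

```text
15.3 -39.01170942785223 [ 0.5608 -0.013   0.0518] [ 179.9858   -0.0162 -142.3208] F [-3.0054  0.1517  6.3484] T [ 0.0661  0.7283 -0.024 ] 32.357226395979524 mouth 5.460621005510348
```

send_rows --moves '[-0.01,0,-0.0095,0,0,-0.4,1,0,0,-0.0095,0,0,-0.4,1]'

```text
time: 15.55
ee_pos: [0.5606, -0.013, 0.0513]
tcp_rot: [180.0, -0.0, -149.2]
wrist_force: [-2.4, 1.5, 5.9]
opening: 0.0522
grasp_force: 32.3
```

```bash
python3 s.py
```

```text
15.55 -32.13412024674489 [ 0.5606 -0.013   0.0513] [ 179.9895   -0.0047 -149.1994] F [-2.4047  1.4816  5.9164] T [0.1663 0.6145 0.0816] 32.29632864240557 mouth 4.9706137433780455
```

send_rows --moves '[0,0,-0.0095,0,0,-0.4,1,0,0,-0.0095,0,0,-0.4,1]'

```text
time: 15.8
ee_pos: [0.5605, -0.0129, 0.0507]
tcp_rot: [180.0, -0.0, -156.1]
wrist_force: [-2.1, 0.4, 4.7]
opening: 0.0522
grasp_force: 32.3
```

```bash
python3 s.py
```

```text
15.8 -25.2602292838797 [ 0.5605 -0.0129  0.0507] [ 179.9723   -0.0186 -156.0701] F [-2.0731  0.4462  4.6851] T [0.3251 0.7037 0.0734] 32.29811433702707 mouth 4.419838732299189
```

send_rows --moves '[0,0,-0.0107,0,0,-0.4,1,0,0,-0.0107,0,0,-0.4,1]'

```text
time: 16.05
ee_pos: [0.5604, -0.0128, 0.0502]
tcp_rot: [180.0, -0.0, -162.9]
wrist_force: [-3.3, 0.9, 5.2]
opening: 0.0525
grasp_force: 32.3
```

```bash
python3 s.py
```

```text
16.05 -18.387238808742097 [ 0.5604 -0.0128  0.0502] [ 179.9613   -0.0262 -162.9362] F [-3.3228  0.8998  5.2382] T [0.3454 0.7991 0.06  ] 32.32335291802883 mouth 3.8959012021554456
```

send_rows --moves '[0,0,-0.0107,0,0,-0.4,1,0,0,-0.0107,0,0,-0.4,1]'

```text
time: 16.3
ee_pos: [0.5604, -0.0127, 0.0496]
tcp_rot: [179.9, -0.0, -169.8]
wrist_force: [-4.2, 3.0, 5.5]
opening: 0.0526
grasp_force: 32.3
```

```bash
python3 s.py
```

```text
16.3 -11.510440827206127 [ 0.5604 -0.0127  0.0496] [ 179.9484   -0.0345 -169.8093] F [-4.1555  3.0235  5.5081] T [0.4288 0.9254 0.0491] 32.3394142370671 mouth 3.3488210716911064
```

send_rows --moves '[-0.015,0.012,-0.0107,0,0,-0.4,1,0,0,-0.0107,0,0,-0.4,1]'

```text
time: 16.55
ee_pos: [0.5602, -0.0125, 0.0491]
tcp_rot: [180.0, -0.0, -176.7]
wrist_force: [-2.3, 1.1, 4.4]
opening: 0.0523
grasp_force: 32.3
```

```bash
python3 s.py
```

```text
16.55 -4.60405812118764 [ 0.5602 -0.0125  0.0491] [ 179.9743   -0.0189 -176.6915] F [-2.2991  1.0668  4.4492] T [0.3829 0.561  0.093 ] 32.254841113463044 mouth 2.7741118123095836
```

send_rows --moves '[0,0,-0.0107,0,0,-0.4,1,0,0,-0.0107,0,0,-0.4,1]'

```text
time: 16.8
ee_pos: [0.5602, -0.0124, 0.0486]
tcp_rot: [180.0, -0.0, 176.4]
wrist_force: [-2.7, 1.3, 5.3]
opening: 0.0526
grasp_force: 32.3
```

```bash
python3 s.py
```

```text
16.8 2.274389516396002 [ 0.5602 -0.0124  0.0486] [179.9607  -0.0258 176.436 ] F [-2.6797  1.34    5.2893] T [0.511  0.6204 0.0969] 32.273822044953704 mouth 2.251284043559218
```

send_rows --moves '[0,0.01,-0.0107,0,0,-0.4,1,0,0,-0.0107,0,0,-0.4,1,0,0,-0.0107,0,0,-0.4,1]'

```text
time: 17.18
ee_pos: [0.5603, -0.0122, 0.0478]
tcp_rot: [180.0, -0.0, 166.1]
wrist_force: [-2.5, 2.2, 5.0]
opening: 0.0525
grasp_force: 32.2
```

```bash
python3 s.py
```

```text
17.175 12.611873929941012 [ 0.5603 -0.0122  0.0478] [179.9676  -0.0214 166.1225] F [-2.4732  2.1855  5.0009] T [ 0.4119  0.5127 -0.0073] 32.245366615243256 mouth 1.453874318553143
```

send_rows --moves '[0,0,-0.0107,0,0,-0.4,1,0,0,-0.0053,0,0,-0.2,1]'

```text
time: 17.42
ee_pos: [0.5603, -0.0122, 0.0473]
tcp_rot: [180.0, -0.0, 161.0]
wrist_force: [-2.1, 2.5, 4.7]
opening: 0.0525
grasp_force: 32.3
```

```bash
python3 s.py
```

```text
17.425 17.767933374287 [ 0.5603 -0.0122  0.0473] [179.966   -0.0237 160.9679] F [-2.0844  2.5436  4.7496] T [0.6179 0.6604 0.075 ] 32.28359745349735 mouth 1.0481656098487377
```

send_rows --moves '[0,0,-0.008,0,0,-0.3,1,0,0,-0.0053,0,0,-0.2,1]'

```text
time: 17.68
ee_pos: [0.5603, -0.0121, 0.047]
tcp_rot: [180.0, -0.0, 156.6]
wrist_force: [-2.9, 3.7, 5.9]
opening: 0.0527
grasp_force: 32.3
```

```bash
python3 s.py
```

```text
17.675 22.09221713764773 [ 0.5603 -0.0121  0.047 ] [179.9613  -0.0272 156.6469] F [-2.9137  3.707   5.8641] T [0.8205 0.67   0.0686] 32.294068336486816 mouth 0.6817191769049671
```

send_rows --moves '[0,0,-0.0053,0,0,-0.2,1,0,0,-0.0053,0,0,-0.2,1]'

```text
time: 17.92
ee_pos: [0.5603, -0.0121, 0.0467]
tcp_rot: [180.0, -0.0, 153.2]
wrist_force: [-3.3, 5.4, 5.5]
opening: 0.0525
grasp_force: 32.3
```

```bash
python3 s.py
```

```text
17.925 25.561217365562104 [ 0.5603 -0.0121  0.0467] [179.9587  -0.0313 153.1775] F [-3.3198  5.3882  5.5281] T [0.8873 0.6859 0.0722] 32.33044831082225 mouth 0.402717551038774
```

send_rows --moves '[-0.01,0.024,-0.0053,0,0,-0.2,1,0,0,-0.0053,0,0,-0.2,1]'

```text
time: 18.18
ee_pos: [0.5604, -0.0119, 0.0465]
tcp_rot: [180.0, 0.0, 149.7]
wrist_force: [-1.9, 1.9, 5.9]
opening: 0.0525
grasp_force: 32.3
```

```bash
python3 s.py
```

```text
18.175 29.117291412085745 [ 0.5604 -0.0119  0.0465] [179.9857   0.0235 149.6679] F [-1.8731  1.9342  5.9435] T [ 0.4506  0.382  -0.0273] 32.3175457958132 mouth 0.21248398021262577
```

send_rows --moves '[0,0,-0.0053,0,0,-0.2,1,0,0,0,0,0,0,1]'

```text
time: 18.42
ee_pos: [0.5604, -0.0118, 0.0464]
tcp_rot: [180.0, 0.0, 148.0]
wrist_force: [-2.1, 2.3, 4.5]
opening: 0.0524
grasp_force: 32.3
```

```bash
python3 s.py
```

```text
18.425 30.813677441220282 [ 0.5604 -0.0118  0.0464] [179.9712   0.0207 147.9727] F [-2.0507  2.3132  4.528 ] T [ 0.5754  0.3699 -0.0417] 32.34791978728026 mouth 0.11582453459269004
```

send_rows --moves '[0,0,-0.0053,0,0,-0.2,1,0,0,0,0,0,0,1]'

```text
time: 18.68
ee_pos: [0.5605, -0.0118, 0.0464]
tcp_rot: [180.0, 0.0, 146.3]
wrist_force: [-1.8, 2.7, 6.5]
opening: 0.0521
grasp_force: 32.4
```

```bash
python3 s.py
```

```text
18.675 32.53229073765528 [ 0.5605 -0.0118  0.0464] [179.9654   0.0277 146.2559] F [-1.8385  2.7404  6.49  ] T [ 0.5409  0.3633 -0.0747] 32.393821156583726 mouth 0.08713842698682833
```

send_rows --moves '[0,0,-0.004,0,0,-0.15,1,0,0,0,0,0,0,1]'

```text
time: 18.92
ee_pos: [0.5605, -0.0118, 0.0464]
tcp_rot: [180.0, 0.0, 145.0]
wrist_force: [-1.7, 3.0, 6.5]
opening: 0.0526
grasp_force: 32.4
```

```bash
python3 s.py
```

```text
18.925 33.81509260458243 [ 0.5605 -0.0118  0.0464] [179.9599   0.0308 144.9722] F [-1.6807  3.0251  6.5453] T [ 0.5031  0.4821 -0.0994] 32.44510883465409 mouth 0.09376987940969139
```

send_rows --moves '[0,0,-0.012,0,0,-0.2,1,0,0,0,0,0,0,1]'

```text
time: 19.18
ee_pos: [0.5606, -0.0118, 0.0464]
tcp_rot: [179.9, 0.0, 143.3]
wrist_force: [-1.8, 3.3, 9.5]
opening: 0.0525
grasp_force: 32.6
```

```bash
python3 s.py; python3 -c "
from h import *
c=shot('wrist','home.png')"
```

```text
19.175 35.53856500293941 [ 0.5606 -0.0118  0.0464] [179.9483   0.044  143.251 ] F [-1.7872  3.2725  9.4547] T [ 0.5316  0.5698 -0.0289] 32.60672447271645 mouth 0.052568206978249876
```

send_rows --moves '[0,0.01,0.03,0,0,0.3,1,0,0,0.012,0,0,0.4,1,0,0,0.012,0,0,0.4,1]'

```text
time: 19.6
ee_pos: [0.5603, -0.0118, 0.0468]
tcp_rot: [-180.0, 0.0, 152.8]
wrist_force: [0.4, 1.9, 2.3]
opening: 0.0525
grasp_force: 32.1
```

```bash
python3 s.py
```

```text
19.6 25.976611415573558 [ 0.5603 -0.0118  0.0468] [-179.9909    0.0106  152.8241] F [0.4289 1.908  2.3092] T [ 0.299   0.1064 -0.0148] 32.05084154382348 mouth 0.468927926188252
```

send_rows --moves '[0,0,0.0214,0,0,0.8,1,0,0,0.0214,0,0,0.8,1,0,0,0.0214,0,0,0.8,1,0,0,0.0214,0,0,0.8,1]'

```text
time: 20.1
ee_pos: [0.5603, -0.0119, 0.0489]
tcp_rot: [-180.0, 0.0, -179.6]
wrist_force: [0.2, 1.1, 2.8]
opening: 0.0526
grasp_force: 32.1
```

```bash
python3 s.py
```

```text
20.1 -1.643216325041477 [ 0.5603 -0.0119  0.0489] [-179.9751    0.0069 -179.5619] F [0.204  1.0567 2.812 ] T [ 0.2207  0.1012 -0.0231] 32.06661248579621 mouth 2.638680767519948
```

send_rows --moves '[0.01,0,0.0214,0,0,0.8,1,0,0,0.0214,0,0,0.8,1,0,0,0.0214,0,0,0.8,1,0,0,0.0214,0,0,0.8,1,0,0,0.0214,0,0,0.8,1]'

```text
time: 20.72
ee_pos: [0.5605, -0.012, 0.0516]
tcp_rot: [-180.0, -0.0, -145.2]
wrist_force: [-0.6, 0.3, 2.1]
opening: 0.0527
grasp_force: 32.1
```

```bash
python3 s.py
```

```text
20.725 -36.01771215727477 [ 0.5605 -0.012   0.0516] [-179.9665   -0.0246 -145.1926] F [-0.5542  0.2983  2.1139] T [ 0.0007  0.1649 -0.0611] 32.087269742041826 mouth 5.30717502008609
```

send_rows --moves '[0,0,0.0214,0,0,0.8,1,0,0,0.0214,0,0,0.8,1,0,0,0.0214,0,0,0.8,1,0,0,0.0214,0,0,0.8,1,0,0,0.0214,0,0,0.8,1,0,0,0.0214,0,0,0.8,1]'

```text
time: 21.48
ee_pos: [0.5607, -0.0122, 0.0549]
tcp_rot: [-180.0, -0.1, -103.9]
wrist_force: [0.2, -1.0, 2.4]
opening: 0.0523
grasp_force: 32.0
```

```bash
python3 s.py
```

```text
21.475 -77.27019023418313 [ 0.5607 -0.0122  0.0549] [-179.9613   -0.0532 -103.9476] F [ 0.1967 -0.9954  2.3503] T [-0.1693 -0.0434 -0.0129] 32.036556280218065 mouth 8.56119582159228
```

send_rows --moves '[0,0,0.0214,0,0,0.8,1,0,0,0.0214,0,0,0.8,1,0,0,0.0214,0,0,0.8,1,0,0,0.0214,0,0,0.8,1,0,0,0.0214,0,0,0.8,1,0,0,0,0,0,0,1]'

```text
time: 22.22
ee_pos: [0.5607, -0.012, 0.0576]
tcp_rot: [-180.0, -0.0, -69.8]
wrist_force: [1.6, -0.2, 2.4]
opening: 0.0524
grasp_force: 32.0
```

```bash
python3 s.py
```

```text
22.225 -111.3754353673902 [ 0.5607 -0.012   0.0576] [-179.9829   -0.0374  -69.8363] F [ 1.5636 -0.2398  2.3515] T [-0.0008 -0.2482 -0.0408] 32.02849589288235 mouth 11.295408401722502
```

send_rows --moves '[0.01,-0.01,0.04,0,0,0,1,0,0,0.06,0,0,0,1,0,0,0.06,0,0,0,1]'

```text
time: 22.6
ee_pos: [0.5606, -0.012, 0.0616]
tcp_rot: [180.0, -0.0, -69.8]
wrist_force: [0.5, -1.2, -0.5]
opening: 0.0525
grasp_force: 31.8
```

send_rows --moves '[0,0,0.15,0,0,0,1,0,0,0.2,0,0,0,1,0,0,0.5,0,0,0,1,0,0,0.8,0,0,0,1,0,0,0.8,0,0,0,1,-0.2,0.8,0,0,0,0,1,-0.4,0.9,0,0,0,0,1,-0.5,0.9,0,0,0,0,1]'

```text
time: 23.6
ee_pos: [0.5323, 0.0546, 0.1224]
tcp_rot: [180.0, 0.0, -69.8]
wrist_force: [0.1, 0.6, -1.6]
opening: 0.0524
grasp_force: 31.8
```

send_rows --moves '[-0.46,0.76,0,0,0,0,1,-0.46,0.76,0,0,0,0,1,-0.46,0.76,0,0,0,0,1,-0.46,0.76,0,0,0,0,1,-0.46,0.76,0,0,0,0,1,-0.46,0.76,0,0,0,0,1,-0.46,0.76,0,0,0,0,1]'

```text
time: 24.48
ee_pos: [0.4514, 0.1873, 0.1225]
tcp_rot: [180.0, 0.0, -69.8]
wrist_force: [0.5, 0.5, 0.3]
opening: 0.0525
grasp_force: 31.8
```

send_rows --moves '[-0.46,0.76,0,0,0,0,1,-0.46,0.76,0,0,0,0,1,-0.46,0.7,0,0,0,0,1,0,0,0,0,0,0,1,0,0,0,0,0,0,1]'

```text
time: 25.1
ee_pos: [0.4179, 0.2416, 0.1227]
tcp_rot: [180.0, -0.0, -69.7]
wrist_force: [-0.1, 0.0, -0.3]
opening: 0.0524
grasp_force: 31.8
```

```bash
python3 - <<'E'
from h import *
np.set_printoptions(precision=4,suppress=True)
o=bot.get_obs();p=o['ee_pos'];print(p)
c=shot('wrist','w5.png')
im=c['color'][:,:,::-1].copy()
r=lambda z,h:cv2.polylines(im,[np.int32([proj(c,[.418+a*h,.245+b*h,z]) for a,b in((1,1),(1,-1),(-1,-1),(-1,1))])],True,(0,0,255),1)
r(.03,.075); r(.004,.071)
im=np.hstack([im]); cv2.imwrite('pics/w5o.png',im)
E
```

```text
[0.4179 0.2416 0.1227]
```

View pics/w5o.png

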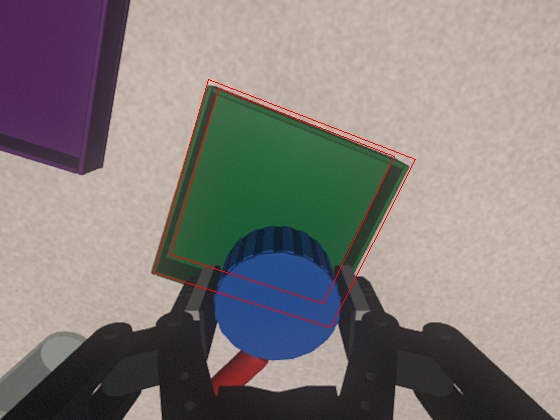

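send_rows --moves '[0,0.06,-0.9,0,0,0,1,0,0.06,-0.9,0,0,0,1,0,0,-0.9,0,0,0,1,0,0,-0.9,0,0,0,1,0,0,-0.6,0,0,0,1,0,0,-0.15,0,0,0,1,0,0,0,0,0,0,1]'

```text
time: 26.02
ee_pos: [0.4185, 0.2445, 0.0146]
tcp_rot: [-180.0, 0.0, -69.8]
wrist_force: [-0.1, 0.2, 0.1]
opening: 0.0523
grasp_force: 31.8
```

send_rows --moves '[0,0,-0.1,0,0,0,1,0,0,-0.06,0,0,0,1,0,0,0,0,0,0,1]'

```text
time: 26.4
ee_pos: [0.4182, 0.2446, 0.0103]
tcp_rot: [-180.0, 0.0, -69.8]
wrist_force: [0.3, -0.2, 0.7]
opening: 0.0525
grasp_force: 31.8
```

send_rows --moves '[0,0,-0.04,0,0,0,1,0,0,-0.03,0,0,0,1,0,0,0,0,0,0,1]'

```text
time: 26.78
ee_pos: [0.4182, 0.2446, 0.0084]
tcp_rot: [180.0, -0.0, -69.8]
wrist_force: [0.0, 0.3, 0.3]
opening: 0.0523
grasp_force: 31.8
```

send_rows --moves '[0,0,-0.025,0,0,0,1,0,0,0,0,0,0,1]'

```text
time: 27.02
ee_pos: [0.4182, 0.2446, 0.0083]
tcp_rot: [-180.0, 0.0, -69.8]
wrist_force: [-2.0, -0.7, 5.4]
opening: 0.0524
grasp_force: 32.3
```

Standing on the floor. Release slowly, then lift clear.

send_rows --moves '[0,0,0,0,0,0,0,0,0,0,0,0,0,-0.4,0,0,0,0,0,0,-0.6,0,0,0,0,0,0,-0.8,0,0,0,0,0,0,-0.8,0,0,0,0,0,0,-0.8]'

```text
time: 27.78
ee_pos: [0.4182, 0.2446, 0.0078]
tcp_rot: [-180.0, -0.0, -69.8]
wrist_force: [-0.6, 0.8, -0.4]
opening: 0.0769
grasp_force: 0.0
```

send_rows --moves '[0,0,0.3,0,0,0,-0.8,0,0,0.6,0,0,0,-0.8,0,0,1,0,0,0,-0.8,0,0,1,0,0,0,-0.8,0,0,1,0,0,0,-0.8,0,0,1,0,0,0,-0.8,0,0,1,0,0,0,-0.8,0,0,0,0,0,0,-0.8]'

```text
time: 28.78
ee_pos: [0.4191, 0.2451, 0.1582]
tcp_rot: [-179.8, 0.0, -69.8]
wrist_force: [-0.3, 0.4, 0.2]
opening: 0.0767
grasp_force: 0.0
```

```bash
python3 - <<'E'
from h import *
c=shot('wrist','w6.png'); d=shot('top','top6.png')
im=np.vstack([c['color'][:300,:,::-1],d['color'][120:420,:,::-1]]); cv2.imwrite('pics/end.png',im)
E
python3 s.py
```

```text
28.875 -79.89629989643579 [0.4182 0.2446 0.1556] [-179.9667    0.0061  -69.7826] F [-0.4037 -0.4445  0.3355] T [-0.0315 -0.0109 -0.0066] 0.0 mouth 109.26876589994691
```

View pics/end.png

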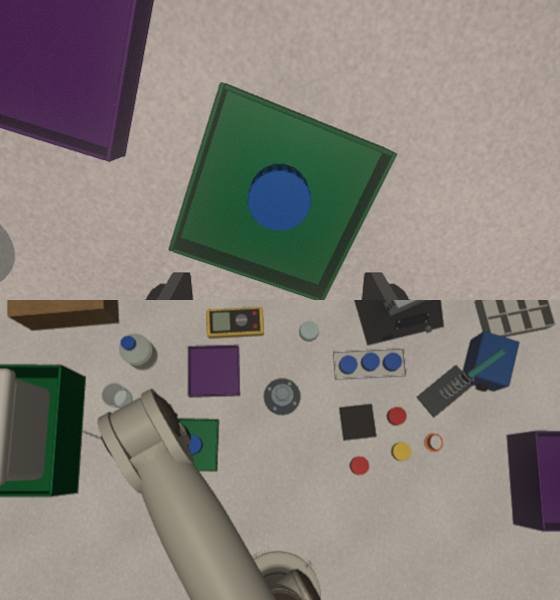

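The cap stands upright, mouth down, in the middle of the green tray (280,198 in the wrist view). The mat is empty and the rack's three caps have not moved.

```bash
python3 -c "
from workcell import bot
print(bot.job_done())"
```

```text
the job is handed in; nothing more can be done
None
```

The blue cap from the mat screwed fully home onto the gauge's shoulder (about 9 N downward force at the stop), so I unscrewed it and set it mouth down in the green tray; the job is handed in, with the arm clear and the last pictures showing the other caps still in their rack.

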